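Find the bronze die by heft

ROBOT

A 6-joint arm with a two-finger parallel gripper is mounted at the origin on the work surface. World frame = base frame: x ahead of the robot, y to its left, z up, the work surface at z = 0. Lengths are in m, angles in rad, forces in N, time in s.
With the tool pointing down it reaches from about 0.375 to 0.9 m from the base axis. Payload 3.1 kg.
Tool frame: the origin (TCP) lies between the finger pads; the fingertips stand 17 mm ahead of it and the grasp point (between the pads) lies 2 mm behind it; z points along the fingers, y is the line along which they close (so a half turn about z gives the same grasp; the last joint's range is limited). The gripper opens to 85 mm and grips with 20 to 120 N. Pads are 22 mm wide; open, the fingers measure 114 mm over their backs; the gripper's body (76 mm by 85 mm) begins 54 mm behind the grasp point. The pads swing forward as they close: fully open they stand 13 mm farther back than shut.
Start: joints at [1.127, 0.527, 1.433, -0, 1.181, -0.178], TCP at [0.164, 0.603, 0.226] pointing down, gripper open.
Joint ranges: [-3.08, 3.08], [-0.75, 2.2], [0.22, 2.44], [-1.43, 4.57], [0, 2.65], [-2.85, 2.85]. Speed limits (rad/s): [2.79, 2.79, 3.14, 3.14, 3.14, 3.14].

INTERFACE

Orientations are given as a unit quaternion [x, y, z, w].
In Python, from station import sense, vision, order gives the robot as it stands.
- The arm moves only by the shell command python3 -m crank 'ROWS' [OPENING] [FORCE]. ROWS is JSON, a list of rows, each an object with "dp": the shift along the world's x, y, z in units of 30 mm (1.0 is 30 mm), a list of three; "angular": the turn, a rotation vector about the world's x, y, z in degrees, a list of three. In form: [{"dp": [dx, dy, dz], "angular": [ax, ay, az]}, ...]. A call has 1 to 20 rows; each row shifts and turns the commanded pose from where the row before left it; what a row does not reach is not made up. A row lasts 1/10 s, in which the tool goes at most 50 mm and 8.59 degrees, less where a joint would pass 70% of its speed; a pose out of reach is approached as far as the arm can. A call is refused whole if a number of a shift passes 1 or a number of a turn 8.59, either way. A call with a gripper value outside its range is refused whole. OPENING is the closure, from 0 (fully open) to 1 (shut), set as the call begins (- or left out, the last holds). The fingers move at their own pace and stop on an object; FORCE is the grip in N (left out, the last holds). Time passes only in rows, so rows that do not move let the fingers close. It gives the time, the measured TCP pose, the force, the opening and the grip force at its end, in the units of the state.
- sense(): the state, without advancing time (a new reading comes with each control period).
- vision.snapshot(name): name is "scene" or "top" or "wrist"; returns a dict with "image" (400x640x3 uint8, blue, green, red), "range_z" (400x640 float32, m along the optical axis (not along the pixel's ray), 0 where there is no reading), "mtx" (3x3 intrinsics, pixels), "pose" (4x4, takes a point from camera to world coordinates); the wrist camera has in their place "mount" (4x4, takes a point from camera to tool coordinates, whose origin is the TCP and whose axes are the flange's). Camera axes: x right, y down, z forward; pixel columns grow to the right and rows downward; lengths in m; the calibration is good to about 2 mm. A picture is of the moment at which its call begins: read the wrist's pose just before it.
- order.sign_off(): hands the job in; it is judged then, once.
The state is a dict: "t": time; "q": joint angles; "qd": joint speeds; "tau": joint torques, N m; "tcp_pos": TCP position; "tool_rot": TCP orientation; "force": force on the tool from outside, world axes, zero at the start; "ft_torque": the same for the moment, N m; "finger_gap": opening from 0.0 (shut) to 1.0 (fully open); "gripper_force": force on a finger pad.
Only numpy, scipy, OpenCV 4.12 (cv2) and the standard library are available. Lean on these libraries where they do the work, as an engineer would, in place of code of your own. Each camera call takes 0.05 s, during which the arm holds its last target. There are 200 camera calls.

TASK

One of the three identical closed red tins holds a heavy bronze pasta die, the other two hold light aluminium ones. Find the heaviest by lifting them; stand the two lighter tins upright on the blue tub lid and let go of them, and finish holding the heaviest one up, upright in the gripper and still, its bottom at least 15 cm above the worktop. Never tip a tin over, and leave the flour dredger, the dough scraper, the green carton and the pasta machine alone.

Things in the scene. Friction and masses are not known exactly. Their poses are not given: they have to be found in the camera images.
- tin_a: one of three look-alike closed tins: red cylinder with a white band, 64 mm across, aluminium lid flush with the wall and fixed; 72 mm tall. Origin: centre of its underside, z up its axis. Starts upright on the worktop. A die hides in it with 2 mm of play: two tins weigh about 0.25 kg in all, one about 0.55 kg; which one changes. Grip it across at 40 to 60 mm height with about 30 N.
- tin_b: one of three look-alike closed tins: red cylinder with a white band, 64 mm across, aluminium lid flush with the wall and fixed; 72 mm tall. Origin: centre of its underside, z up its axis. Starts upright on the worktop. A die hides in it with 2 mm of play: two tins weigh about 0.25 kg in all, one about 0.55 kg; which one changes. Grip it across at 40 to 60 mm height with about 30 N.
- tin_c: one of three look-alike closed tins: red cylinder with a white band, 64 mm across, aluminium lid flush with the wall and fixed; 72 mm tall. Origin: centre of its underside, z up its axis. Starts upright on the worktop. A die hides in it with 2 mm of play: two tins weigh about 0.25 kg in all, one about 0.55 kg; which one changes. Grip it across at 40 to 60 mm height with about 30 N.
- blue_lid: flat blue rectangular tub lid lying fixed on the worktop, 140 mm (its x) by 300 mm (its y), 12 mm thick. Origin: centre of its underside, so its top is 12 mm above it; z up. There is room for three tins in a row along its y, 95 mm apart.
- dredger: bystander: aluminium flour dredger, 60 mm across, 108 mm tall, wire handle reaching 59 mm out on its +y side. Origin: centre of its underside, z up. Loose.
- scraper: bystander: dough scraper lying flat, blade 70 (x) by 110 (y) by 5 mm, wooden grip 20 mm thick along its -x edge. Origin: centre of the blade's underside. Loose.
- carton: bystander: green carton, 110 (x) by 230 (y) by 65 mm tall. Origin: centre of its underside. Loose.
- pasta_machine: bystander: hand-cranked steel pasta machine fixed to the worktop, about 190 (x) by 190 (y) by 140 mm tall, its crank reaching 190 mm out on its +y side. Origin: centre of its underside.

How it is judged:
On the way, in this order (a step that is already met when the one before it is completed fails the run):
1. a tin is lifted clear of the worktop by the gripper (((height (world z) of tin_a above 0.025 m and contact force between tin_a and the fingers above 2 N) or (height (world z) of tin_b above 0.025 m and contact force between tin_b and the fingers above 2 N) or (height (world z) of tin_c above 0.025 m and contact force between tin_c and the fingers above 2 N))), for 0.1 s.
2. one of the lighter tins stands released on the blue lid (((contact force between tin_a and blue_lid between 1.2 and 3.6 N and angle between tin_a's own z axis and vertical below 0.1 rad and contact force between tin_a and the fingers below 0.2 N and linear speed of tin_a below 0.03 m/s) or (contact force between tin_b and blue_lid between 1.2 and 3.6 N and angle between tin_b's own z axis and vertical below 0.1 rad and contact force between tin_b and the fingers below 0.2 N and linear speed of tin_b below 0.03 m/s) or (contact force between tin_c and blue_lid between 1.2 and 3.6 N and angle between tin_c's own z axis and vertical below 0.1 rad and contact force between tin_c and the fingers below 0.2 N and linear speed of tin_c below 0.03 m/s))), for 0.2 s.
3. both lighter tins stand released on the blue lid ((((contact force between tin_b and blue_lid between 1.2 and 3.6 N and angle between tin_b's own z axis and vertical below 0.1 rad and contact force between tin_b and the fingers below 0.2 N and linear speed of tin_b below 0.03 m/s) and (contact force between tin_c and blue_lid between 1.2 and 3.6 N and angle between tin_c's own z axis and vertical below 0.1 rad and contact force between tin_c and the fingers below 0.2 N and linear speed of tin_c below 0.03 m/s)) or ((contact force between tin_a and blue_lid between 1.2 and 3.6 N and angle between tin_a's own z axis and vertical below 0.1 rad and contact force between tin_a and the fingers below 0.2 N and linear speed of tin_a below 0.03 m/s) and (contact force between tin_c and blue_lid between 1.2 and 3.6 N and angle between tin_c's own z axis and vertical below 0.1 rad and contact force between tin_c and the fingers below 0.2 N and linear speed of tin_c below 0.03 m/s)) or ((contact force between tin_a and blue_lid between 1.2 and 3.6 N and angle between tin_a's own z axis and vertical below 0.1 rad and contact force between tin_a and the fingers below 0.2 N and linear speed of tin_a below 0.03 m/s) and (contact force between tin_b and blue_lid between 1.2 and 3.6 N and angle between tin_b's own z axis and vertical below 0.1 rad and contact force between tin_b and the fingers below 0.2 N and linear speed of tin_b below 0.03 m/s)))), for 0.2 s.
At the end, for the whole second after the job is handed in: Two lighter tins stand upright (0.1 rad), released, still, on the blue lid, each pressing it with its weight (1.2-3.6 N; the heaviest presses more). The third is held still, upright within 0.35 rad, underside over 148 mm up, touching only the gripper. Loose bystanders within 30 mm of their start ((((height (world z) of tin_a above 0.148 m and angle between tin_a's own z axis and vertical below 0.35 rad and contact force between tin_a and the fingers above 3 N and linear speed of tin_a below 0.05 m/s and contact force between tin_a and dredger below 0.3 N and contact force between tin_a and scraper below 0.3 N and contact force between tin_a and carton below 0.3 N and contact force between tin_a and pasta_machine below 0.3 N and contact force between tin_a and blue_lid below 0.3 N and contact force between tin_a and tin_b below 0.3 N and contact force between tin_a and tin_c below 0.3 N) and (contact force between tin_b and blue_lid between 1.2 and 3.6 N and angle between tin_b's own z axis and vertical below 0.1 rad and contact force between tin_b and the fingers below 0.2 N and linear speed of tin_b below 0.03 m/s) and (contact force between tin_c and blue_lid between 1.2 and 3.6 N and angle between tin_c's own z axis and vertical below 0.1 rad and contact force between tin_c and the fingers below 0.2 N and linear speed of tin_c below 0.03 m/s)) or ((height (world z) of tin_b above 0.148 m and angle between tin_b's own z axis and vertical below 0.35 rad and contact force between tin_b and the fingers above 3 N and linear speed of tin_b below 0.05 m/s and contact force between tin_b and dredger below 0.3 N and contact force between tin_b and scraper below 0.3 N and contact force between tin_b and carton below 0.3 N and contact force between tin_b and pasta_machine below 0.3 N and contact force between tin_b and blue_lid below 0.3 N and contact force between tin_b and tin_a below 0.3 N and contact force between tin_b and tin_c below 0.3 N) and (contact force between tin_a and blue_lid between 1.2 and 3.6 N and angle between tin_a's own z axis and vertical below 0.1 rad and contact force between tin_a and the fingers below 0.2 N and linear speed of tin_a below 0.03 m/s) and (contact force between tin_c and blue_lid between 1.2 and 3.6 N and angle between tin_c's own z axis and vertical below 0.1 rad and contact force between tin_c and the fingers below 0.2 N and linear speed of tin_c below 0.03 m/s)) or ((height (world z) of tin_c above 0.148 m and angle between tin_c's own z axis and vertical below 0.35 rad and contact force between tin_c and the fingers above 3 N and linear speed of tin_c below 0.05 m/s and contact force between tin_c and dredger below 0.3 N and contact force between tin_c and scraper below 0.3 N and contact force between tin_c and carton below 0.3 N and contact force between tin_c and pasta_machine below 0.3 N and contact force between tin_c and blue_lid below 0.3 N and contact force between tin_c and tin_a below 0.3 N and contact force between tin_c and tin_b below 0.3 N) and (contact force between tin_a and blue_lid between 1.2 and 3.6 N and angle between tin_a's own z axis and vertical below 0.1 rad and contact force between tin_a and the fingers below 0.2 N and linear speed of tin_a below 0.03 m/s) and (contact force between tin_b and blue_lid between 1.2 and 3.6 N and angle between tin_b's own z axis and vertical below 0.1 rad and contact force between tin_b and the fingers below 0.2 N and linear speed of tin_b below 0.03 m/s))) and distance of each of dredger, scraper, carton from where it was at the start of the episode below 0.03 m); the arm keeps its last pose, push and grip.
It fails at once if a tin is tipped over (more than 0.7 rad from upright) (angle between any of tin_a, tin_b, tin_c's own z axis and vertical above 0.7 rad).
It fails at once if the dredger, scraper or carton is moved by more than 30 mm (distance of any of dredger, scraper, carton from where it was at the start of the episode above 0.03 m).
It fails at once if the pasta machine is pushed with more than 15 N (contact force between any of the arm, the fingers and pasta_machine above 15 N).
It also fails if it takes over 72 s, if anything falls off the work surface, if the arm or the gripper's body presses on something with over 40 N, if the wrist force passes 120 N, or if a joint passes its speed limit or range.

## Working session

There is one attempt and no reset: what is moved stays moved. The work goes in short steps, Python scripts to look and compute and a shell command to move; the robot and the scene stay as the last step left them, time stands still between calls to the robot, and variables do not carry over. Pictures are saved under pics/ and viewed, at most 10 in all, crops included, and the job is handed in when it is done.

```bash
mkdir -p pics
cat > h.py <<'E'
import numpy as np, cv2
from station import sense, vision, order
def pts(s):
    z=s["range_z"]; K=s["mtx"]; v,u=np.mgrid[:z.shape[0],:z.shape[1]]
    p=np.stack([(u-K[0,2])*z/K[0,0],(v-K[1,2])*z/K[1,1],z,np.ones_like(z)],-1)
    w=(p@np.array(s["pose"]).T)[...,:3]; w[z==0]=np.nan; return w
E
python3 - <<'E'
from h import *
s0=sense(); print({k:np.round(v,3).tolist() for k,v in s0.items()})
for n in("top","scene"):
    s=vision.snapshot(n); cv2.imwrite(f"pics/{n}1.png",s["image"])
    w=pts(s); np.save(n+".npy",w); im=s["image"]; hsv=cv2.cvtColor(im,cv2.COLOR_BGR2HSV)
    h,sa,v=hsv[...,0],hsv[...,1],hsv[...,2]
    for nm,m in(("red",((h<8)|(h>172))&(sa>120)),("blue",(h>95)&(h<130)&(sa>100)),("green",(h>40)&(h<85)&(sa>80))):
        c,l,st,ce=cv2.connectedComponentsWithStats(m.astype(np.uint8))
        for i in range(1,c):
            if st[i,4]>60:
                q=w[l==i]; print(n,nm,st[i].tolist(),np.round(np.nanpercentile(q,[2,50,98],axis=0),3).tolist())
E
```

```text
{'t': 0.0, 'q': [1.127, 0.528, 1.434, 0.0, 1.181, -0.179], 'qd': [-0.001, -0.002, -0.001, 0.002, 0.0, 0.001], 'tau': [-0.001, -44.235, -17.802, -0.0, 0.009, 0.0], 'tcp_pos': [0.164, 0.602, 0.225], 'tool_rot': [0.133, 0.991, -0.001, -0.0], 'force': [-0.02, -0.285, 0.013], 'ft_torque': [0.006, -0.019, 0.045], 'gripper_force': 0.0, 'finger_gap': 1.002}
top red [227, 223, 13, 26, 99] [[0.507, 0.304, 0.003], [0.533, 0.306, 0.045], [0.559, 0.321, 0.066]]
top blue [409, 213, 142, 87, 8095] [[0.404, -0.391, 0.01], [0.483, -0.246, 0.013], [0.563, -0.104, 0.016]]
top green [192, 111, 107, 56, 3927] [[0.698, 0.169, 0.053], [0.749, 0.279, 0.066], [0.807, 0.393, 0.068]]
scene red [366, 155, 22, 13, 198] [[0.539, 0.305, 0.035], [0.56, 0.324, 0.049], [0.568, 0.355, 0.063]]
scene red [319, 160, 21, 12, 195] [[0.52, 0.179, 0.035], [0.54, 0.199, 0.05], [0.546, 0.228, 0.063]]
scene red [365, 169, 21, 9, 99] [[0.534, 0.308, 0.003], [0.56, 0.323, 0.012], [0.567, 0.354, 0.019]]
scene red [272, 174, 23, 13, 217] [[0.546, 0.045, 0.034], [0.564, 0.066, 0.049], [0.57, 0.097, 0.063]]
scene red [318, 174, 21, 8, 99] [[0.519, 0.178, 0.004], [0.539, 0.198, 0.012], [0.547, 0.227, 0.02]]
scene red [272, 189, 23, 8, 106] [[0.544, 0.045, 0.004], [0.564, 0.066, 0.012], [0.571, 0.095, 0.02]]
scene blue [82, 171, 138, 66, 4297] [[0.404, -0.389, 0.004], [0.491, -0.251, 0.011], [0.573, -0.102, 0.014]]
scene green [0, 0, 68, 42, 2592] [[-0.497, -0.608, 0.149], [-0.443, -0.508, 0.21], [-0.432, -0.408, 0.275]]
scene green [345, 182, 109, 62, 4018] [[0.705, 0.168, 0.008], [0.801, 0.261, 0.06], [0.813, 0.391, 0.067]]
```

View pics/top1.png

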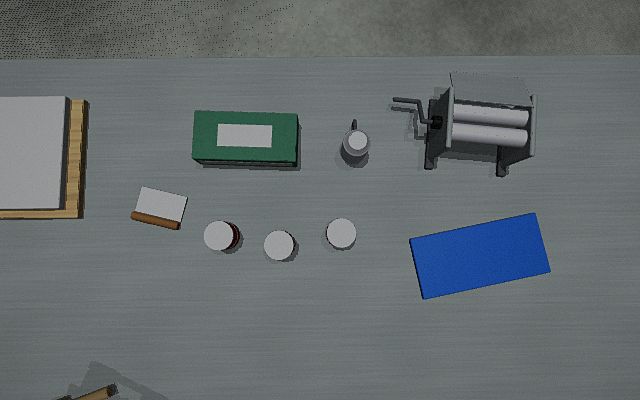

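View pics/scene1.png

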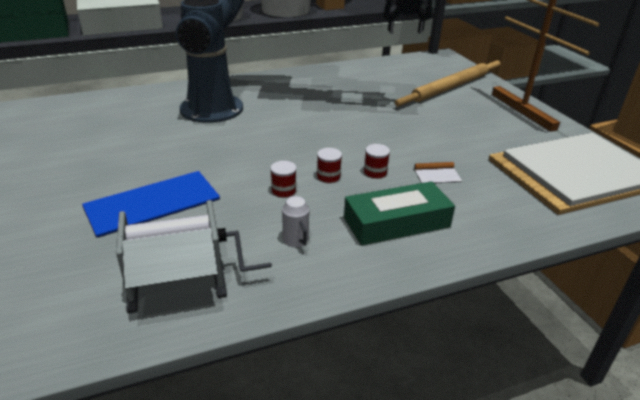

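The top view shows the tins' lids at (221,236), (279,245) and (340,233), and the blue lid centred near (480,255), turned slightly. The dredger is at (355,143), the scraper at (160,207) and the pasta machine at (480,130).

Run:
```python
from h import *
w=np.load("top.npy")
m=(np.abs(w[...,2]-.072)<.006)
for x,y in((221,236),(279,245),(340,233)):
    a=np.zeros(m.shape,bool); a[y-22:y+22,x-22:x+22]=1
    p=w[a&m]; c,r=cv2.minEnclosingCircle(p[:,:2].astype(np.float32)*1000)
    print("tin",np.round(c,1),round(r,1),p[:,2].mean(),len(p),p.mean(0).round(4))
im=cv2.imread("pics/top1.png"); h=cv2.cvtColor(im,cv2.COLOR_BGR2HSV)
b=(h[...,0]>95)&(h[...,0]<130)&(h[...,1]>100)&(abs(w[...,2]-.012)<.006)
(c,s,a)=cv2.minAreaRect((w[b][:,:2]*1000).astype(np.float32)); print("lid",c,s,a)
bx=cv2.boxPoints((c,s,a)); print(bx.round(0).tolist())
for n,(x0,y0,x1,y1),z0 in(("dredger",(335,112,375,170),.03),("scraper",(125,180,195,235),.004),("machine",(385,65,545,180),.03)):
    q=w[y0:y1,x0:x1].reshape(-1,3); q=q[q[:,2]>z0]; print(n,np.nanpercentile(q,[1,99],axis=0).round(3).tolist())
```

```text
tin [535.1 335.2] 31.9 0.07259288195992741 705 [0.535  0.3347 0.0726]
tin [514.  206.8] 32.0 0.07273293465791275 701 [0.5135 0.2067 0.0727]
tin [538.2  73. ] 31.8 0.07282334856391605 695 [0.538  0.073  0.0728]
lid (586.8739624023438, -57.49102783203125) (446.1683044433594, 625.4244995117188) 14.146225929260254
[[294.0, 191.0], [447.0, -415.0], [880.0, -306.0], [727.0, 300.0]]
dredger [[0.701, 0.011, 0.032], [0.785, 0.067, 0.11]]
scraper [[0.553, 0.43, 0.004], [0.648, 0.547, 0.022]]
machine [[0.691, -0.321, 0.037], [0.874, -0.089, 0.139]]
```

```bash
python3 - <<'E'
from h import *
w=np.load("top.npy")
im=cv2.imread("pics/top1.png"); h=cv2.cvtColor(im,cv2.COLOR_BGR2HSV)
b=(h[...,0]>95)&(h[...,0]<130)&(h[...,1]>100)&(abs(w[...,2]-.012)<.008); b[:200]=0; b[:,:400]=0; b[:,560:]=0
(c,s,a)=cv2.minAreaRect((w[b][:,:2]*1000).astype(np.float32)); print("lid",c,s,a)
print(cv2.boxPoints((c,s,a)).round(0).tolist(), w[b][:,2].mean())
E
python3 -m crank '[{"dp":[0.88,-0.64,0],"angular":[0,0,0]},{"dp":[0.88,-0.64,0],"angular":[0,0,0]},{"dp":[0.88,-0.64,0],"angular":[0,0,0]},{"dp":[0.88,-0.64,0],"angular":[0,0,0]},{"dp":[0.88,-0.64,0],"angular":[0,0,0]},{"dp":[0.88,-0.64,0],"angular":[0,0,0]},{"dp":[0.88,-0.64,0],"angular":[0,0,0]},{"dp":[0.88,-0.64,0],"angular":[0,0,0]},{"dp":[0.88,-0.64,0],"angular":[0,0,0]},{"dp":[0.88,-0.64,0],"angular":[0,0,0]},{"dp":[0.88,-0.64,0],"angular":[0,0,0]},{"dp":[0.88,-0.64,0],"angular":[0,0,0]},{"dp":[0.88,-0.64,0],"angular":[0,0,0]},{"dp":[0.88,-0.64,0],"angular":[0,0,0]},{"dp":[0,0,0],"angular":[0,0,0]}]' 0 30
```

```text
lid (483.19403076171875, -248.48175048828125) (141.24102783203125, 300.7828369140625) 11.212626457214355
[[385.0, -115.0], [443.0, -410.0], [582.0, -382.0], [523.0, -87.0]] 0.013143630390584015
t: 1.6
tcp_pos: [0.5374, 0.3315, 0.2253]
tool_rot: [0.135, 0.991, -0.0, 0.001]
force: [0.4, 0.4, 0.4]
finger_gap: 1.0
gripper_force: 0.0
```

```bash
python3 -m crank '[{"dp":[-0.08,0.11,-0.8],"angular":[0,0,0]},{"dp":[0,0,-0.9],"angular":[0,0,0]},{"dp":[0,0,-0.9],"angular":[0,0,0]},{"dp":[0,0,-0.9],"angular":[0,0,0]},{"dp":[0,0,-0.8],"angular":[0,0,0]},{"dp":[0,0,-0.7],"angular":[0,0,0]},{"dp":[0,0,-0.5],"angular":[0,0,0]},{"dp":[0,0,-0.4],"angular":[0,0,0]},{"dp":[0,0,0],"angular":[0,0,0]},{"dp":[0,0,0],"angular":[0,0,0]}]' 0 30 && python3 -m crank '[{"dp":[0,0,0],"angular":[0,0,0]},{"dp":[0,0,0],"angular":[0,0,0]},{"dp":[0,0,0],"angular":[0,0,0]},{"dp":[0,0,0],"angular":[0,0,0]},{"dp":[0,0,0],"angular":[0,0,0]},{"dp":[0,0,0],"angular":[0,0,0]},{"dp":[0,0,0],"angular":[0,0,0]},{"dp":[0,0,0],"angular":[0,0,0]}]' 1 30
```

```text
t: 2.6
tcp_pos: [0.5316, 0.3378, 0.0491]
tool_rot: [0.132, 0.991, 0.0, 0.0]
force: [0.6, -0.2, -0.7]
finger_gap: 1.0
gripper_force: 0.0
t: 3.4
tcp_pos: [0.5321, 0.3377, 0.0504]
tool_rot: [0.133, 0.991, 0.0, 0.001]
force: [-0.6, -1.3, 5.6]
finger_gap: 0.731
gripper_force: 32.8
```

```bash
python3 -m crank '[{"dp":[0,0,0.2],"angular":[0,0,0]},{"dp":[0,0,0.4],"angular":[0,0,0]},{"dp":[0,0,0.6],"angular":[0,0,0]},{"dp":[0,0,0.7],"angular":[0,0,0]},{"dp":[0,0,0.7],"angular":[0,0,0]},{"dp":[0,0,0.6],"angular":[0,0,0]},{"dp":[0,0,0.4],"angular":[0,0,0]},{"dp":[0,0,0.2],"angular":[0,0,0]},{"dp":[0,0,0],"angular":[0,0,0]},{"dp":[0,0,0],"angular":[0,0,0]},{"dp":[0,0,0],"angular":[0,0,0]}]' - 30; python3 -m crank '[{"dp":[0,0,0],"angular":[0,0,0]},{"dp":[0,0,0],"angular":[0,0,0]}]'; python3 -c "
from h import *
s=sense();print(s['tau'],s['force'],s['ft_torque'])"
```

```text
t: 4.5
tcp_pos: [0.5306, 0.3372, 0.1617]
tool_rot: [0.133, 0.991, -0.001, -0.001]
force: [-0.5, 0.9, -2.2]
finger_gap: 0.733
gripper_force: 33.8
t: 4.7
tcp_pos: [0.531, 0.3374, 0.1621]
tool_rot: [0.133, 0.991, -0.0, -0.001]
force: [-0.0, 0.7, -3.0]
finger_gap: 0.734
gripper_force: 33.8
[ 4.75482448e-03 -4.73807931e+01 -1.65877175e+01 -5.51455450e-03
  2.10892766e-03  1.96869149e-05] [-0.0480717   0.714868   -3.02651296] [ 0.06290864  0.05972415 -0.02142447]
```

Tin 1 reads about 2.5–3 N, so it is a light one. It goes to the far slot on the lid.

```bash
python3 -m crank '[{"dp":[0,-0.3,0],"angular":[0,0,0]},{"dp":[0,-0.6,0],"angular":[0,0,0]},{"dp":[-0.05,-0.9,0],"angular":[0,0,0]},{"dp":[-0.05,-0.9,0],"angular":[0,0,0]},{"dp":[-0.05,-0.9,0],"angular":[0,0,0]},{"dp":[-0.05,-0.9,0],"angular":[0,0,0]},{"dp":[-0.05,-0.9,0],"angular":[0,0,0]},{"dp":[-0.05,-0.9,0],"angular":[0,0,0]},{"dp":[-0.05,-0.9,0],"angular":[0,0,0]},{"dp":[-0.05,-0.9,0],"angular":[0,0,0]},{"dp":[-0.05,-0.9,0],"angular":[0,0,0]},{"dp":[-0.05,-0.9,0],"angular":[0,0,0]},{"dp":[-0.05,-0.9,0],"angular":[0,0,0]},{"dp":[-0.05,-0.9,0],"angular":[0,0,0]},{"dp":[-0.05,-0.9,0],"angular":[0,0,0]},{"dp":[-0.05,-0.9,0],"angular":[0,0,0]},{"dp":[-0.05,-0.9,0],"angular":[0,0,0]},{"dp":[-0.05,-0.9,0],"angular":[0,0,0]},{"dp":[-0.05,-0.9,0],"angular":[0,0,0]},{"dp":[-0.05,-0.9,0],"angular":[0,0,0]}]' && python3 -m crank '[{"dp":[-0.05,-0.9,0],"angular":[0,0,0]},{"dp":[-0.05,-0.9,0],"angular":[0,0,0]},{"dp":[-0.05,-0.9,0],"angular":[0,0,0]},{"dp":[-0.05,-0.8,0],"angular":[0,0,0]},{"dp":[-0.05,-0.6,0],"angular":[0,0,0]},{"dp":[0,-0.4,0],"angular":[0,0,0]},{"dp":[0,-0.25,0],"angular":[0,0,0]},{"dp":[0,0,0],"angular":[0,0,0]},{"dp":[0,0,0],"angular":[0,0,0]},{"dp":[0,0,0],"angular":[0,0,0]}]'
```

```text
t: 6.7
tcp_pos: [0.503, -0.1775, 0.1631]
tool_rot: [0.133, 0.991, -0.0, -0.0]
force: [1.2, 0.1, -2.7]
finger_gap: 0.736
gripper_force: 33.8
t: 7.7
tcp_pos: [0.4967, -0.3167, 0.1627]
tool_rot: [0.132, 0.991, 0.0, -0.0]
force: [0.0, 1.0, -2.4]
finger_gap: 0.734
gripper_force: 33.8
```

```bash
python3 -m crank '[{"dp":[0,-0.15,-0.3],"angular":[0,0,0]},{"dp":[0,0,-0.6],"angular":[0,0,0]},{"dp":[0,0,-0.7],"angular":[0,0,0]},{"dp":[0,0,-0.7],"angular":[0,0,0]},{"dp":[0,0,-0.4],"angular":[0,0,0]},{"dp":[0,0,-0.3],"angular":[0,0,0]},{"dp":[0,0,-0.15],"angular":[0,0,0]},{"dp":[0,0,-0.07],"angular":[0,0,0]},{"dp":[0,0,0],"angular":[0,0,0]},{"dp":[0,0,0],"angular":[0,0,0]},{"dp":[0,0,0],"angular":[0,0,0]}]'
```

```text
t: 8.8
tcp_pos: [0.4972, -0.3228, 0.0669]
tool_rot: [0.132, 0.991, -0.0, 0.001]
force: [-0.7, -0.2, -2.3]
finger_gap: 0.732
gripper_force: 33.8
```

```bash
python3 -m crank '[{"dp":[0,0,-0.07],"angular":[0,0,0]},{"dp":[0,0,-0.05],"angular":[0,0,0]},{"dp":[0,0,0],"angular":[0,0,0]},{"dp":[0,0,0],"angular":[0,0,0]}]'; python3 -m crank '[{"dp":[0,0,-0.03],"angular":[0,0,0]},{"dp":[0,0,0],"angular":[0,0,0]},{"dp":[0,0,0],"angular":[0,0,0]}]'
```

```text
t: 9.2
tcp_pos: [0.4968, -0.3224, 0.0626]
tool_rot: [0.133, 0.991, 0.0, -0.0]
force: [-0.1, 0.9, -2.7]
finger_gap: 0.736
gripper_force: 33.8
t: 9.5
tcp_pos: [0.4967, -0.3225, 0.0624]
tool_rot: [0.132, 0.991, -0.0, -0.0]
force: [-1.8, 2.0, 6.0]
finger_gap: 0.731
gripper_force: 34.5
```

```bash
python3 -m crank '[{"dp":[0,0,0],"angular":[0,0,0]},{"dp":[0,0,0],"angular":[0,0,0]},{"dp":[0,0,0],"angular":[0,0,0]},{"dp":[0,0,0],"angular":[0,0,0]},{"dp":[0,0,0],"angular":[0,0,0]},{"dp":[0,0,0],"angular":[0,0,0]}]' 0 30 && python3 -m crank '[{"dp":[0,0,0.3],"angular":[0,0,0]},{"dp":[0,0,0.7],"angular":[0,0,0]},{"dp":[0,0,0.9],"angular":[0,0,0]},{"dp":[0,0,0.9],"angular":[0,0,0]},{"dp":[0,0,0.7],"angular":[0,0,0]},{"dp":[0,0,0.3],"angular":[0,0,0]},{"dp":[0,0,0],"angular":[0,0,0]},{"dp":[0,0,0],"angular":[0,0,0]}]'
python3 - <<'E'
from h import *
s=vision.snapshot("top"); w=pts(s)
p=w[(abs(w[...,2]-.085)<.005)&(w[...,1]<-.25)&(w[...,0]<.6)&(w[...,0]>.4)]
if len(p)>3: print(cv2.minEnclosingCircle(p[:,:2].astype(np.float32)*1000),p.mean(0),len(p), p[:,2].std())
cv2.imwrite("pics/top2.png",s["image"][180:320,180:580])
E
```

```text
t: 10.1
tcp_pos: [0.4968, -0.3225, 0.0616]
tool_rot: [0.133, 0.991, 0.0, -0.0]
force: [0.1, -0.1, 0.2]
finger_gap: 0.996
gripper_force: 0.0
t: 10.9
tcp_pos: [0.4964, -0.322, 0.1752]
tool_rot: [0.133, 0.991, 0.0, -0.0]
force: [0.4, 0.7, 0.2]
finger_gap: 0.997
gripper_force: 0.0
((499.681884765625, -323.72088623046875), 32.11695861816406) [ 0.49955443 -0.31974648  0.08513259] 663 0.0014972967531234557
```

View pics/top2.png

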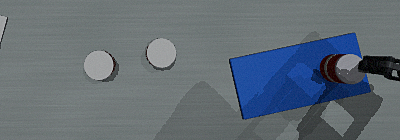

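The tin stands upright on the lid at crop (342,68), measured at (0.500,-0.322) with its top at 85 mm. The other two tins are undisturbed. Next is the tin at (0.538, 0.073).

```bash
python3 -m crank '[{"dp":[0,0.5,0],"angular":[0,0,0]},{"dp":[0.1,0.9,0],"angular":[0,0,0]},{"dp":[0.1,0.9,0],"angular":[0,0,0]},{"dp":[0.1,0.9,0],"angular":[0,0,0]},{"dp":[0.1,0.9,0],"angular":[0,0,0]},{"dp":[0.1,0.9,0],"angular":[0,0,0]},{"dp":[0.1,0.9,0],"angular":[0,0,0]},{"dp":[0.1,0.9,0],"angular":[0,0,0]},{"dp":[0.1,0.9,0],"angular":[0,0,0]},{"dp":[0.1,0.9,0],"angular":[0,0,0]},{"dp":[0.1,0.9,0],"angular":[0,0,0]},{"dp":[0.1,0.9,0],"angular":[0,0,0]},{"dp":[0.1,0.9,0],"angular":[0,0,0]},{"dp":[0.1,0.9,0],"angular":[0,0,0]},{"dp":[0.1,0.6,0],"angular":[0,0,0]},{"dp":[0,0.37,0],"angular":[0,0,0]},{"dp":[0,0,0],"angular":[0,0,0]},{"dp":[0,0,0],"angular":[0,0,0]},{"dp":[0,0,0],"angular":[0,0,0]}]'
```

```text
t: 12.85
tcp_pos: [0.5386, 0.0719, 0.1755]
tool_rot: [0.133, 0.991, -0.0, -0.0]
force: [0.6, 0.3, 0.9]
finger_gap: 0.997
gripper_force: 0.0
```

```bash
python3 -m crank '[{"dp":[0,0.03,-0.4],"angular":[0,0,0]},{"dp":[0,0,-0.8],"angular":[0,0,0]},{"dp":[0,0,-0.9],"angular":[0,0,0]},{"dp":[0,0,-0.9],"angular":[0,0,0]},{"dp":[0,0,-0.7],"angular":[0,0,0]},{"dp":[0,0,-0.4],"angular":[0,0,0]},{"dp":[0,0,-0.1],"angular":[0,0,0]},{"dp":[0,0,0],"angular":[0,0,0]},{"dp":[0,0,0],"angular":[0,0,0]}]' && python3 -m crank '[{"dp":[0,0,0],"angular":[0,0,0]},{"dp":[0,0,0],"angular":[0,0,0]},{"dp":[0,0,0],"angular":[0,0,0]},{"dp":[0,0,0],"angular":[0,0,0]},{"dp":[0,0,0],"angular":[0,0,0]},{"dp":[0,0,0],"angular":[0,0,0]},{"dp":[0,0,0],"angular":[0,0,0]},{"dp":[0,0,0],"angular":[0,0,0]}]' 1 30 && python3 -m crank '[{"dp":[0,0,0.2],"angular":[0,0,0]},{"dp":[0,0,0.4],"angular":[0,0,0]},{"dp":[0,0,0.6],"angular":[0,0,0]},{"dp":[0,0,0.7],"angular":[0,0,0]},{"dp":[0,0,0.7],"angular":[0,0,0]},{"dp":[0,0,0.6],"angular":[0,0,0]},{"dp":[0,0,0.4],"angular":[0,0,0]},{"dp":[0,0,0.2],"angular":[0,0,0]},{"dp":[0,0,0],"angular":[0,0,0]},{"dp":[0,0,0],"angular":[0,0,0]},{"dp":[0,0,0],"angular":[0,0,0]},{"dp":[0,0,0],"angular":[0,0,0]}]'
```

```text
t: 13.75
tcp_pos: [0.5396, 0.0734, 0.0505]
tool_rot: [0.133, 0.991, 0.0, 0.001]
force: [-0.2, 0.6, -0.2]
finger_gap: 1.003
gripper_force: 0.0
t: 14.55
tcp_pos: [0.5396, 0.0736, 0.0511]
tool_rot: [0.132, 0.991, 0.0, 0.001]
force: [-0.7, -0.4, 6.2]
finger_gap: 0.734
gripper_force: 32.1
t: 15.75
tcp_pos: [0.5382, 0.0735, 0.1628]
tool_rot: [0.133, 0.991, -0.0, -0.001]
force: [-0.0, 0.1, -6.0]
finger_gap: 0.738
gripper_force: 35.0
```

Tin 3 reads about 6 N, so this is the heavy one. I'll set it back down and take the middle tin to the lid first.

```bash
python3 -m crank '[{"dp":[0,0,-0.2],"angular":[0,0,0]},{"dp":[0,0,-0.5],"angular":[0,0,0]},{"dp":[0,0,-0.8],"angular":[0,0,0]},{"dp":[0,0,-0.8],"angular":[0,0,0]},{"dp":[0,0,-0.6],"angular":[0,0,0]},{"dp":[0,0,-0.4],"angular":[0,0,0]},{"dp":[0,0,-0.25],"angular":[0,0,0]},{"dp":[0,0,-0.1],"angular":[0,0,0]},{"dp":[0,0,-0.1],"angular":[0,0,0]},{"dp":[0,0,0],"angular":[0,0,0]},{"dp":[0,0,0],"angular":[0,0,0]},{"dp":[0,0,0],"angular":[0,0,0]}]'
```

```text
t: 16.95
tcp_pos: [0.5392, 0.0735, 0.0518]
tool_rot: [0.132, 0.991, 0.0, 0.001]
force: [0.3, -0.1, -5.5]
finger_gap: 0.733
gripper_force: 35.0
```

```bash
python3 -m crank '[{"dp":[0,0,-0.04],"angular":[0,0,0]},{"dp":[0,0,-0.03],"angular":[0,0,0]},{"dp":[0,0,0],"angular":[0,0,0]},{"dp":[0,0,0],"angular":[0,0,0]}]'
```

```text
t: 17.35
tcp_pos: [0.5391, 0.0736, 0.0511]
tool_rot: [0.132, 0.991, 0.0, 0.001]
force: [-2.5, -0.5, 8.1]
finger_gap: 0.731
gripper_force: 36.3
```

```bash
python3 -m crank '[{"dp":[0,0,0],"angular":[0,0,0]},{"dp":[0,0,0],"angular":[0,0,0]},{"dp":[0,0,0],"angular":[0,0,0]},{"dp":[0,0,0],"angular":[0,0,0]},{"dp":[0,0,0],"angular":[0,0,0]},{"dp":[0,0,0],"angular":[0,0,0]}]' 0 30 && python3 -m crank '[{"dp":[0,0,0.3],"angular":[0,0,0]},{"dp":[0,0,0.8],"angular":[0,0,0]},{"dp":[0,0,0.9],"angular":[0,0,0]},{"dp":[0,0,0.9],"angular":[0,0,0]},{"dp":[0,0,0.8],"angular":[0,0,0]},{"dp":[0,0,0.4],"angular":[0,0,0]},{"dp":[-0.15,0.6,0],"angular":[0,0,0]},{"dp":[-0.2,0.9,0],"angular":[0,0,0]},{"dp":[-0.2,0.9,0],"angular":[0,0,0]},{"dp":[-0.2,0.9,0],"angular":[0,0,0]},{"dp":[-0.1,0.8,0],"angular":[0,0,0]},{"dp":[0,0.34,0],"angular":[0,0,0]},{"dp":[0,0,0],"angular":[0,0,0]},{"dp":[0,0,0],"angular":[0,0,0]},{"dp":[0,0,0],"angular":[0,0,0]}]'
```

```text
t: 17.95
tcp_pos: [0.5389, 0.0735, 0.049]
tool_rot: [0.133, 0.991, -0.0, -0.0]
force: [0.5, 0.2, 0.2]
finger_gap: 1.0
gripper_force: 0.0
t: 19.45
tcp_pos: [0.5136, 0.2057, 0.172]
tool_rot: [0.133, 0.991, -0.0, -0.0]
force: [-0.2, 1.2, -1.0]
finger_gap: 1.001
gripper_force: 0.0
```

Next I lower 4.05 units, grip and lift the middle tin.

```bash
python3 -m crank '[{"dp":[0,0.03,-0.4],"angular":[0,0,0]},{"dp":[0,0,-0.8],"angular":[0,0,0]},{"dp":[0,0,-0.9],"angular":[0,0,0]},{"dp":[0,0,-0.9],"angular":[0,0,0]},{"dp":[0,0,-0.6],"angular":[0,0,0]},{"dp":[0,0,-0.35],"angular":[0,0,0]},{"dp":[0,0,-0.1],"angular":[0,0,0]},{"dp":[0,0,0],"angular":[0,0,0]},{"dp":[0,0,0],"angular":[0,0,0]}]' && python3 -m crank '[{"dp":[0,0,0],"angular":[0,0,0]},{"dp":[0,0,0],"angular":[0,0,0]},{"dp":[0,0,0],"angular":[0,0,0]},{"dp":[0,0,0],"angular":[0,0,0]},{"dp":[0,0,0],"angular":[0,0,0]},{"dp":[0,0,0],"angular":[0,0,0]},{"dp":[0,0,0],"angular":[0,0,0]},{"dp":[0,0,0],"angular":[0,0,0]}]' 1 30 && python3 -m crank '[{"dp":[0,0,0.2],"angular":[0,0,0]},{"dp":[0,0,0.4],"angular":[0,0,0]},{"dp":[0,0,0.6],"angular":[0,0,0]},{"dp":[0,0,0.7],"angular":[0,0,0]},{"dp":[0,0,0.7],"angular":[0,0,0]},{"dp":[0,0,0.6],"angular":[0,0,0]},{"dp":[0,0,0.4],"angular":[0,0,0]},{"dp":[0,0,0.2],"angular":[0,0,0]},{"dp":[0,0,0],"angular":[0,0,0]},{"dp":[0,0,0],"angular":[0,0,0]},{"dp":[0,0,0],"angular":[0,0,0]},{"dp":[0,0,0],"angular":[0,0,0]}]'
```

```text
t: 20.35
tcp_pos: [0.514, 0.2076, 0.0513]
tool_rot: [0.133, 0.991, 0.0, 0.001]
force: [0.0, 0.0, 1.0]
finger_gap: 1.004
gripper_force: 0.0
t: 21.15
tcp_pos: [0.5141, 0.208, 0.0519]
tool_rot: [0.132, 0.991, 0.0, 0.001]
force: [-0.2, 0.7, 5.6]
finger_gap: 0.731
gripper_force: 32.3
t: 22.35
tcp_pos: [0.5128, 0.2075, 0.1637]
tool_rot: [0.133, 0.991, -0.0, -0.001]
force: [0.4, 0.6, -3.3]
finger_gap: 0.729
gripper_force: 33.8
```

The middle tin reads about 3 N, so it is light and goes to the near slot at (0.469, -0.175).

```bash
python3 -m crank '[{"dp":[-0.1,-0.3,0],"angular":[0,0,0]},{"dp":[-0.1,-0.6,0],"angular":[0,0,0]},{"dp":[-0.1,-0.9,0],"angular":[0,0,0]},{"dp":[-0.1,-0.9,0],"angular":[0,0,0]},{"dp":[-0.1,-0.9,0],"angular":[0,0,0]},{"dp":[-0.1,-0.9,0],"angular":[0,0,0]},{"dp":[-0.1,-0.9,0],"angular":[0,0,0]},{"dp":[-0.1,-0.9,0],"angular":[0,0,0]},{"dp":[-0.1,-0.9,0],"angular":[0,0,0]},{"dp":[-0.1,-0.9,0],"angular":[0,0,0]},{"dp":[-0.1,-0.9,0],"angular":[0,0,0]},{"dp":[-0.1,-0.9,0],"angular":[0,0,0]},{"dp":[-0.1,-0.9,0],"angular":[0,0,0]},{"dp":[-0.1,-0.9,0],"angular":[0,0,0]},{"dp":[-0.05,-0.6,0],"angular":[0,0,0]},{"dp":[0,-0.4,0],"angular":[0,0,0]},{"dp":[0,0,0],"angular":[0,0,0]},{"dp":[0,0,0],"angular":[0,0,0]},{"dp":[0,0,0],"angular":[0,0,0]}]'
```

```text
t: 24.25
tcp_pos: [0.4694, -0.1722, 0.1644]
tool_rot: [0.132, 0.991, 0.0, -0.0]
force: [-1.0, 0.1, -2.2]
finger_gap: 0.729
gripper_force: 33.8
```

```bash
python3 -m crank '[{"dp":[0,-0.1,-0.3],"angular":[0,0,0]},{"dp":[0,0,-0.6],"angular":[0,0,0]},{"dp":[0,0,-0.7],"angular":[0,0,0]},{"dp":[0,0,-0.7],"angular":[0,0,0]},{"dp":[0,0,-0.45],"angular":[0,0,0]},{"dp":[0,0,-0.3],"angular":[0,0,0]},{"dp":[0,0,-0.15],"angular":[0,0,0]},{"dp":[0,0,-0.08],"angular":[0,0,0]},{"dp":[0,0,0],"angular":[0,0,0]},{"dp":[0,0,0],"angular":[0,0,0]},{"dp":[0,0,0],"angular":[0,0,0]}]'; python3 -m crank '[{"dp":[0,0,-0.05],"angular":[0,0,0]},{"dp":[0,0,-0.03],"angular":[0,0,0]},{"dp":[0,0,0],"angular":[0,0,0]},{"dp":[0,0,0],"angular":[0,0,0]}]'
```

```text
t: 25.35
tcp_pos: [0.4702, -0.1766, 0.0668]
tool_rot: [0.132, 0.991, -0.0, 0.001]
force: [0.2, -0.2, -2.7]
finger_gap: 0.732
gripper_force: 33.8
t: 25.75
tcp_pos: [0.4699, -0.1764, 0.0639]
tool_rot: [0.133, 0.991, -0.0, 0.0]
force: [-0.7, -1.0, -0.7]
finger_gap: 0.729
gripper_force: 33.9
```

```bash
python3 -m crank '[{"dp":[0,0,-0.03],"angular":[0,0,0]},{"dp":[0,0,0],"angular":[0,0,0]},{"dp":[0,0,0],"angular":[0,0,0]}]' && python3 -m crank '[{"dp":[0,0,0],"angular":[0,0,0]},{"dp":[0,0,0],"angular":[0,0,0]},{"dp":[0,0,0],"angular":[0,0,0]},{"dp":[0,0,0],"angular":[0,0,0]},{"dp":[0,0,0],"angular":[0,0,0]},{"dp":[0,0,0],"angular":[0,0,0]}]' 0 30 && python3 -m crank '[{"dp":[0,0,0.3],"angular":[0,0,0]},{"dp":[0,0,0.7],"angular":[0,0,0]},{"dp":[0,0,0.9],"angular":[0,0,0]},{"dp":[0,0,0.9],"angular":[0,0,0]},{"dp":[0,0,0.7],"angular":[0,0,0]},{"dp":[0,0,0.3],"angular":[0,0,0]},{"dp":[0,0,0],"angular":[0,0,0]},{"dp":[0,0,0],"angular":[0,0,0]}]'
```

```text
t: 26.05
tcp_pos: [0.47, -0.1764, 0.0639]
tool_rot: [0.132, 0.991, -0.0, 0.0]
force: [-2.3, 0.0, 6.5]
finger_gap: 0.729
gripper_force: 34.7
t: 26.65
tcp_pos: [0.4698, -0.1763, 0.0628]
tool_rot: [0.132, 0.991, 0.0, -0.0]
force: [-0.6, 0.4, -0.0]
finger_gap: 0.998
gripper_force: 0.0
t: 27.45
tcp_pos: [0.4693, -0.1761, 0.1765]
tool_rot: [0.133, 0.991, 0.0, -0.0]
force: [0.5, -0.1, 0.5]
finger_gap: 0.998
gripper_force: 0.0
```

```bash
python3 -m crank '[{"dp":[0.2,0.5,0],"angular":[0,0,0]},{"dp":[0.25,0.9,0],"angular":[0,0,0]},{"dp":[0.25,0.9,0],"angular":[0,0,0]},{"dp":[0.25,0.9,0],"angular":[0,0,0]},{"dp":[0.25,0.9,0],"angular":[0,0,0]},{"dp":[0.25,0.9,0],"angular":[0,0,0]},{"dp":[0.25,0.9,0],"angular":[0,0,0]},{"dp":[0.25,0.9,0],"angular":[0,0,0]},{"dp":[0.25,0.9,0],"angular":[0,0,0]},{"dp":[0.12,0.5,0],"angular":[0,0,0]},{"dp":[0,0.1,0],"angular":[0,0,0]},{"dp":[0,0,0],"angular":[0,0,0]},{"dp":[0,0,0],"angular":[0,0,0]},{"dp":[0,0,0],"angular":[0,0,0]}]'
python3 - <<'E'
from h import *
s=vision.snapshot("scene"); cv2.imwrite("pics/scene2.png",s["image"]); w=pts(s)
for n,c,z in(("lidA",(.47,-.175),.084),("lidB",(.498,-.322),.084),("heavy",(.539,.0735),.072)):
    p=w[(abs(w[...,2]-z)<.005)&(np.hypot(w[...,0]-c[0],w[...,1]-c[1])<.045)]
    print(n,len(p),len(p) and (np.nanmin(p,0)/2+np.nanmax(p,0)/2).round(4))
E
```

```text
t: 28.85
tcp_pos: [0.5392, 0.0715, 0.1768]
tool_rot: [0.133, 0.991, -0.0, -0.0]
force: [0.5, -0.1, -0.1]
finger_gap: 1.002
gripper_force: 0.0
lidA 328 [ 0.4707 -0.1751  0.0829]
lidB 365 [ 0.4987 -0.3223  0.083 ]
heavy 300 [0.5387 0.0739 0.0713]
```

View pics/scene2.png

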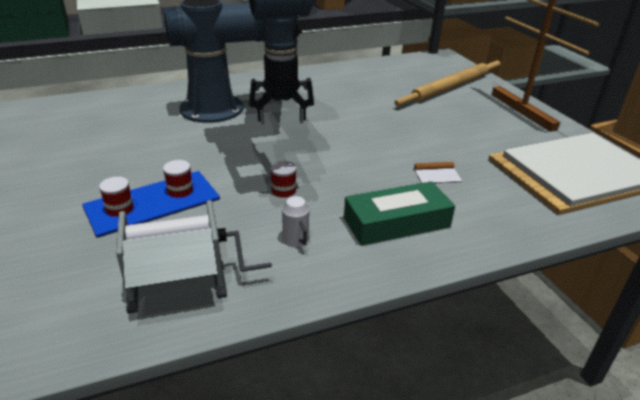

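Both light tins stand on the lid, at (116,196) and (177,178), and the heavy tin at (284,180) is where I left it. I'll grip it now and lift it high.

```bash
python3 -m crank '[{"dp":[0,0.07,-0.4],"angular":[0,0,0]},{"dp":[0,0,-0.8],"angular":[0,0,0]},{"dp":[0,0,-0.9],"angular":[0,0,0]},{"dp":[0,0,-0.9],"angular":[0,0,0]},{"dp":[0,0,-0.7],"angular":[0,0,0]},{"dp":[0,0,-0.4],"angular":[0,0,0]},{"dp":[0,0,-0.1],"angular":[0,0,0]},{"dp":[0,0,0],"angular":[0,0,0]},{"dp":[0,0,0],"angular":[0,0,0]}]' && python3 -m crank '[{"dp":[0,0,0],"angular":[0,0,0]},{"dp":[0,0,0],"angular":[0,0,0]},{"dp":[0,0,0],"angular":[0,0,0]},{"dp":[0,0,0],"angular":[0,0,0]},{"dp":[0,0,0],"angular":[0,0,0]},{"dp":[0,0,0],"angular":[0,0,0]},{"dp":[0,0,0],"angular":[0,0,0]},{"dp":[0,0,0],"angular":[0,0,0]}]' 1 35 && python3 -m crank '[{"dp":[0,0,0.2],"angular":[0,0,0]},{"dp":[0,0,0.4],"angular":[0,0,0]},{"dp":[0,0,0.6],"angular":[0,0,0]},{"dp":[0,0,0.7],"angular":[0,0,0]},{"dp":[0,0,0.7],"angular":[0,0,0]},{"dp":[0,0,0.7],"angular":[0,0,0]},{"dp":[0,0,0.7],"angular":[0,0,0]},{"dp":[0,0,0.7],"angular":[0,0,0]},{"dp":[0,0,0.6],"angular":[0,0,0]},{"dp":[0,0,0.5],"angular":[0,0,0]},{"dp":[0,0,0.3],"angular":[0,0,0]},{"dp":[0,0,0.2],"angular":[0,0,0]},{"dp":[0,0,0],"angular":[0,0,0]},{"dp":[0,0,0],"angular":[0,0,0]},{"dp":[0,0,0],"angular":[0,0,0]},{"dp":[0,0,0],"angular":[0,0,0]},{"dp":[0,0,0],"angular":[0,0,0]},{"dp":[0,0,0],"angular":[0,0,0]}]'
python3 - <<'E'
from h import *
s=vision.snapshot("scene"); cv2.imwrite("pics/scene3.png",s["image"]); w=pts(s)
hs=cv2.cvtColor(s["image"],cv2.COLOR_BGR2HSV); m=((hs[...,0]<8)|(hs[...,0]>172))&(hs[...,1]>120)
p=w[m&(np.hypot(w[...,0]-.539,w[...,1]-.0735)<.05)&(w[...,2]>.1)]
print(np.nanpercentile(p,[1,99],axis=0).round(3), len(p)); q=sense(); print(q["qd"],q["force"])
E
```

```text
t: 29.8
tcp_pos: [0.5402, 0.0747, 0.0517]
tool_rot: [0.133, 0.991, 0.0, 0.001]
force: [1.0, -0.4, -0.1]
finger_gap: 1.0
gripper_force: 0.0
t: 30.6
tcp_pos: [0.5398, 0.0735, 0.0526]
tool_rot: [0.132, 0.991, -0.001, 0.001]
force: [-1.1, -4.1, 7.4]
finger_gap: 0.73
gripper_force: 41.8
t: 32.4
tcp_pos: [0.5393, 0.0747, 0.2396]
tool_rot: [0.133, 0.991, -0.0, -0.0]
force: [0.6, 0.1, -5.0]
finger_gap: 0.726
gripper_force: 45.2
[[0.542 0.045 0.19 ]
 [0.57  0.101 0.25 ]] 457
[ 0.00152846 -0.00270231 -0.00289587  0.00095143  0.00222906 -0.00132286] [ 0.22028863  0.60186135 -6.61541301]
```

View pics/scene3.png

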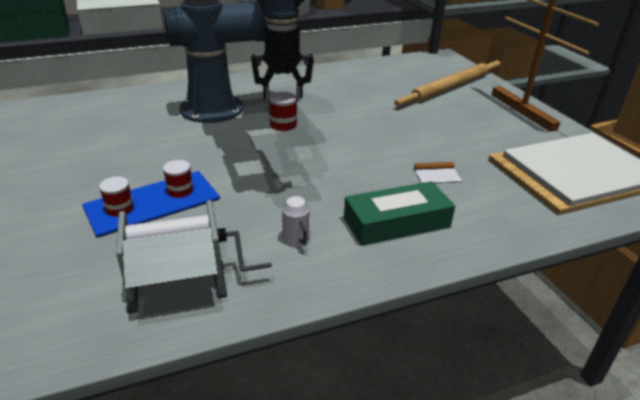

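The heavy tin hangs upright at (283,111), its underside about 187 mm up, and it is still. Both light tins stand on the lid and the bystanders have not moved.

```bash
python3 -c "
from station import order
print(order.sign_off())"
```

```text
the job is handed in; nothing more can be done
None
```

The job is handed in: the heavy tin (the one nearest the lid at the start) is held upright and still about 187 mm up, and the two lighter tins stand released on the blue lid.

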